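# Seat the bayonet window cell and hold it home

### The job

The protective-window cell of the marking laser (the black knurled collar) sits high on its blue setting fixture with the cam under its flange. Swing the red-knobbed cam lever all the way clear to free the cell and leave it clear; then, keeping the collar on its spigot, turn it until its hidden keyways drop over the pins and push it fully home against the spring. Finish while still holding it pushed home with the gripper, without letting go, and leave the other things on the table where they are.

Things in the scene. Friction and masses are not known exactly. Their poses are not given: they have to be found in the camera images.
- fixture: Setting fixture fixed to the table: blue base plate 100 x 130 x 10 mm (x -50 to 50, y -53 to 77 mm in its frame), with a steel pedestal 52 mm across and an aluminium spigot 28 mm across, up to 82 mm above the table, on which the collar sits. Origin on the table under the spigot's upright axis, z up.
- collar: Loose collar, 63 to 117 g, upright on the spigot with 1 mm play all round. Origin on its axis at its underside, z up. 56 mm high: flange 58 mm across in the lowest 5 mm, bare metal 44 mm across up to 23 mm, black knurled grip 44 mm across from 23 to 56 mm. Its underside is at 51 mm above the table on the pins, 40 mm fully home, 48 mm when keyed and let go (the spring lifts it).
- collar_grip (a point): Point on the collar's axis 42 mm above its underside, 14 mm below its top: the height to grip, from above, across the 44 mm diameter in any direction; fingertips reaching 19 mm lower clear the lever and the flange. The top has a window, its black rim is 7 mm wide.
- pin_tops (a point): Point on the spigot's axis, 51 mm above the table. Three pins 6 mm across, 120 degrees apart, hidden under the collar, have their tops here; their angle differs every time and cannot be seen. The collar has three hidden keyways, 14 mm deep, each passing its pin within about 6 degrees either way; turning clockwise from above, they meet after 23 to 86 degrees from the start.
- stop (a point): Point on the spigot's axis, 40 mm above the table: the stop shoulder on which the collar's underside is fully home. Round it a spring ring, its top at 48 mm when free, pushes up with about 2 N at 48 mm and 7 N at 40 mm.
- cam_lever (a joint): Angle of the cam lever, rad; grows as it swings clockwise seen from above. At 0 the arm points along the fixture's -x axis and the cam lies under the flange: the collar cannot sink over 2 mm. Starts at 0 to 0.25; clear from about 1.1; end stop 1.5 (arm nearly along the fixture's +y). Friction about 1 N at the knob; it stays where left.
- lever_pivot (a point): Upright pivot axis of the cam lever, at x = 0, y = +49 mm of the fixture; the point is 55 mm above the table, hub 16 mm across up to 57 mm. Turning axis of the lever.
- lever_knob (a point): Centre of the red knob on the lever's end: upright, 16 mm across, from 55 to 83 mm above the table (this point at 71 mm), 70 mm from the lever's pivot. Pinch it or push it from above. The arm under it is 11 mm wide, 49 to 55 mm above the table.
- tape_roll: Bystander: roll of brown tape lying flat, 80 mm across, 20 mm high; origin at the centre of its underside. Leave it alone.
- adapter_b0: Bystander: black adapter box, 44 x 91 x 26 mm with its stub; origin at the centre of its underside. Leave it alone.
- adapter_b1: Bystander: second black adapter box, 44 x 91 x 26 mm; origin at the centre of its underside. Leave it alone.
- coupling_b0: Bystander: chrome coupling standing upright, 33 mm across, 46 mm high; origin at the centre of its underside. Leave it alone.
- lens_cleaner: Bystander: white and blue bottle with a red cap, 51 mm across, 132 mm high; origin at the centre of its underside. Leave it alone.
- torch: Bystander: black pocket torch standing upright, 32 mm across, 100 mm high; origin at the centre of its underside. Leave it alone.

How it is judged:
By the outcome, as a careful person would: the job done as asked, in the order asked, and still so for the second after the job is handed in, while the arm keeps its last pose, push and grip.
It also fails if it takes over 54 s, if anything falls off the work surface, if the arm or the gripper's body presses on something with over 40 N, if the wrist force passes 120 N, or if a joint passes its speed limit or range.

### The arm

A 6-joint arm with a two-finger parallel gripper is mounted at the origin on a cart in front of the work surface, level with it; the furniture and walls round the work are solid. World frame = base frame: x ahead of the robot, y to its left, z up, the work surface at z = 0. Lengths are in m, angles in rad, forces in N, time in s.
With the tool pointing down it reaches from about 0.225 to 0.875 m from the base axis. Payload 3.4 kg.
Tool frame: the origin (TCP) lies midway between the tips of the shut fingers; the grasp point (between the pads) lies 19 mm behind it; x points along the fingers, z is the direction in which the jaws open and shut, and the axes are right-handed (so a half turn about x gives the same grasp; the last joint's range is limited). The gripper opens to 85 mm and grips with 20 to 120 N. Pads are 22 mm wide; open, the fingers measure 114 mm over their backs; the gripper's body (76 mm by 85 mm) begins 54 mm behind the grasp point. The pads swing forward as they close: fully open they stand 13 mm farther back than shut.
Start: joints at [1.118, 0.276, 1.505, -0, 1.361, -0.121], TCP at [0.187, 0.544, 0.231] pointing down, gripper open.
Joint ranges: [-2.89, 2.89], [-0.75, 2.08], [0.22, 2.7], [-1.18, 4.32], [0.11, 2.71], [-2.7, 2.7]. Speed limits (rad/s): [2.57, 2.57, 3.14, 3.14, 3.14, 3.14].

### API

Orientations are given as a unit quaternion [w, x, y, z].
In Python, from rig import manip, eyes gives the robot as it stands. The module is installed in compiled form; this text tells all that it offers.
- The arm moves only by the shell command python3 -m crank 'ROWS' [FORCE]. ROWS is JSON, a list of rows, each a list of 7 numbers: the shift along the tool's x, y, z in cm, then the turn, a rotation vector about the tool's x, y, z in degrees, then the finger opening in cm, from 0 to 8.54. A call has 1 to 5 rows; each row is the pose to reach, as a shift and turn from the pose commanded when the call began, along the tool's axes at that moment; what a row does not reach only later rows make up. A row lasts 1/8 s, in which the tool goes at most 62.5 mm and 10.7 degrees, less where a joint would pass 70% of its speed; a pose out of reach is approached as far as the arm can. A call with a gripper value outside its range is refused whole. The fingers move at their own pace and stop on an object; FORCE is the grip in N (left out, the last holds). Time passes only in rows, so rows that repeat a pose let the fingers close. It gives the time, the measured TCP pose, the force and the opening at its end, in the units of the state.
- manip.get_state(): the state, without advancing time (a new reading comes with each control period).
- eyes.get_image(name): name is "scene" or "top" or "wrist"; returns a dict with "color" (384x512x3 uint8, blue, green, red), "z_map" (384x512 float32, m along the optical axis (not along the pixel's ray), 0 where there is no reading), "vertical_fov" (degrees; the focal length in pixels is half the picture's height over the tangent of half this angle, whatever the lens; pixels are square), "cx", "cy" (the principal point, pixels), "eye" and "attitude" of the camera in the world. Camera axes: x right, y up, looking along -z (the intrinsics and any distortion apply to the point x, -y, -z); pixel columns grow to the right and rows downward; lengths in m; the calibration is good to about 2 mm. The wrist camera is an equidistant fisheye: a pixel r from the principal point sees the ray r / f radians off the axis. A picture is of the moment at which its call begins.
- manip.sign_off(): hands the job in, once; it reports no verdict.
The state is a dict: "clock": time; "qpos": joint angles; "qd": joint speeds; "effort": joint torques, N m; "position": TCP position; "ee_rot": TCP orientation; "contact_force": force on the tool from outside, world axes, zero at the start; "moment": the same for the moment, N m; "width": finger opening in m.
Only numpy, scipy, OpenCV 4.12 (cv2) and the standard library are available. Lean on these libraries where they do the work, as an engineer would, in place of code of your own. Each camera call takes 0.05 s, during which the arm holds its last target.

## Working session

There is one attempt and no reset: what is moved stays moved. The work goes in short steps, Python scripts to look and compute and a shell command to move; the robot and the scene stay as the last step left them, time stands still between calls to the robot, and variables do not carry over. Pictures are saved under pics/ and viewed, and the job is handed in when it is done.

```bash
mkdir -p pics; cat > h.py <<'E'
import numpy as np, cv2
from rig import manip, eyes
from scipy.spatial.transform import Rotation as R
def rot(q): return R.from_quat([q[1],q[2],q[3],q[0]]).as_matrix()
def snap(n,f):
    d=eyes.get_image(n); cv2.imwrite(f'pics/{f}.png',d['color']); np.save(f'pics/{f}.npy',d,allow_pickle=True); return d
def load(f): return np.load(f'pics/{f}.npy',allow_pickle=True).item()
def att(d):
    a=np.array(d['attitude']); return rot(a) if a.size==4 else a.reshape(3,3)
def ray(d,u,v,fish=False):
    f=192/np.tan(np.radians(d['vertical_fov'])/2); x=(u-d['cx']); y=(v-d['cy'])
    if fish:
        r=np.hypot(x,y); t=r/f; c=np.array([np.sin(t)*x/r,-np.sin(t)*y/r,-np.cos(t)])
    else: c=np.array([x/f,-y/f,-1.])
    return att(d)@c
def onplane(d,u,v,z,fish=False):
    r=ray(d,u,v,fish); e=np.array(d['eye']); return e+r*(z-e[2])/r[2]
E
python3 - <<'E'
from h import *
for n in ('scene','top','wrist'):
    d=snap(n,n+'0'); print(n,d['vertical_fov'],d['cx'],d['cy'],d['eye'],d['attitude'])
s=manip.get_state(); print(s)
E
```

```text
scene 44.872084602306956 247.26573990300577 192.88506115313498 [ 0.00189446 -0.28380048  0.65467129] [ 0.76580202  0.37336403 -0.2208909  -0.47471441]
top 44.962893103142996 252.40536306330597 191.34229061717164 [0.50218895 0.05107426 1.10180119] [ 0.70940946  0.04921238 -0.03311938 -0.70229586]
wrist 65.70646984690485 256.1174860618108 187.86154591232585 [0.11657872 0.56790348 0.37219856] [ 0.80491708 -0.12224328 -0.08578625  0.5742872 ]
{'clock': 0.15, 'qpos': array([ 1.11797731e+00,  2.76433277e-01,  1.50582847e+00, -2.15177698e-05,
        1.36071507e+00, -1.20968018e-01]), 'qd': array([ 0.00136783, -0.00130296, -0.00354126, -0.00116945, -0.0009981 ,
        0.00036471]), 'effort': array([ 6.09728668e-04, -4.17142975e+01, -2.46031970e+01, -2.76569326e-04,
        7.59204500e-03, -1.01694516e-05]), 'position': array([0.18715212, 0.54327218, 0.23065334]), 'ee_rot': array([ 0.57528823, -0.41079207,  0.57614075,  0.41031105]), 'contact_force': array([-0.02156312, -0.03016181, -0.01153637]), 'moment': array([ 0.03277314, -0.03896828,  0.00589409]), 'width': 0.08540849426878885}
```

View pics/scene0.png

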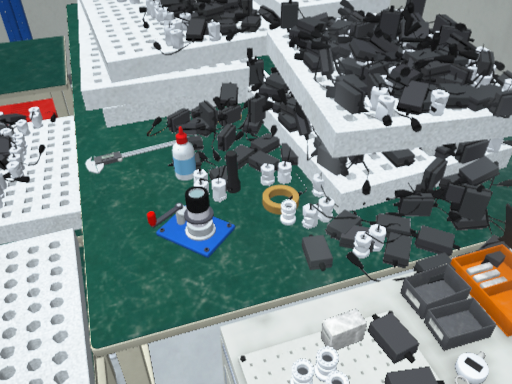

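View pics/top0.png

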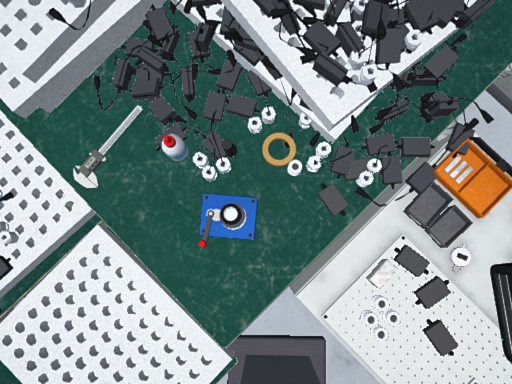

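View pics/wrist0.png

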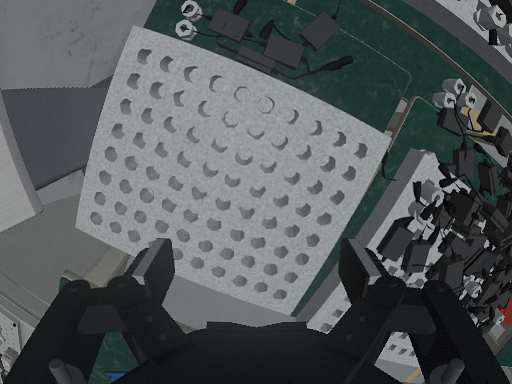

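The top view shows the blue fixture near (229,217), the collar top at (232,214), the lever hub at (211,213) and the red knob at (202,243). The bottle is at (174,147). I'll measure these now.

```bash
cat > m.py <<'E'
from h import *
import sys
d=load('top0'); s=load('scene0')
def blob(m):
    n,l,st,c=cv2.connectedComponentsWithStats(m.astype(np.uint8)); return sorted([(st[i,4],c[i]) for i in range(1,n)],key=lambda t:-t[0])[:4]
for nm,D in (('top',d),('scene',s)):
    h=cv2.cvtColor(D['color'],cv2.COLOR_BGR2HSV)
    red=((h[...,0]<8)|(h[...,0]>172))&(h[...,1]>170)&(h[...,2]>90)
    print(nm,'red',blob(red))
h=cv2.cvtColor(d['color'],cv2.COLOR_BGR2HSV)
blue=(h[...,0]>105)&(h[...,0]<125)&(h[...,1]>180)
blue[:180]=0
c=max(cv2.findContours(blue.astype(np.uint8),cv2.RETR_EXTERNAL,cv2.CHAIN_APPROX_NONE)[0],key=cv2.contourArea)
hull=cv2.convexHull(c)
P=np.array([onplane(d,u,v,.010)[:2] for u,v in hull[:,0]]).astype(np.float32)
r=cv2.minAreaRect(P); print('rect',r); print(cv2.boxPoints(r))
crop=cv2.resize(d['color'][180:260,180:280],None,fx=7,fy=7,interpolation=cv2.INTER_CUBIC); cv2.imwrite('pics/crop_top.png',crop)
crop=cv2.resize(s['color'][170:260,140:240],None,fx=6,fy=6,interpolation=cv2.INTER_CUBIC); cv2.imwrite('pics/crop_scene.png',crop)
E
python3 m.py
```

```text
top red [(np.int32(99), array([168.98989899, 140.8989899 ])), (np.int32(40), array([201.95, 243.5 ]))]
scene red [(np.int32(595), array([ 30.93781513, 108.25546218])), (np.int32(129), array([180.8372093 , 136.35658915])), (np.int32(106), array([151.25471698, 217.88679245]))]
rect ((0.5709914565086365, 0.1332511007785797), (0.1293303668498993, 0.0995989590883255), 85.73089599609375)
[[0.51651645 0.07247246]
 [0.615839   0.06505821]
 [0.62546647 0.19402975]
 [0.5261439  0.201444  ]]
```

View pics/crop_top.png

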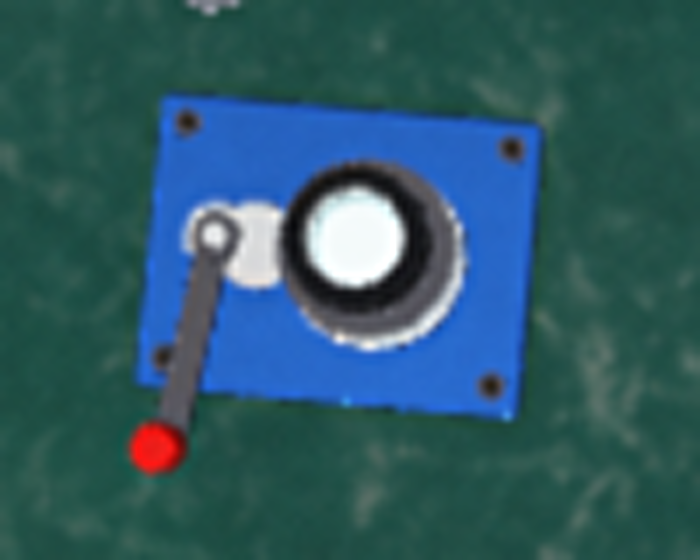

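View pics/crop_scene.png

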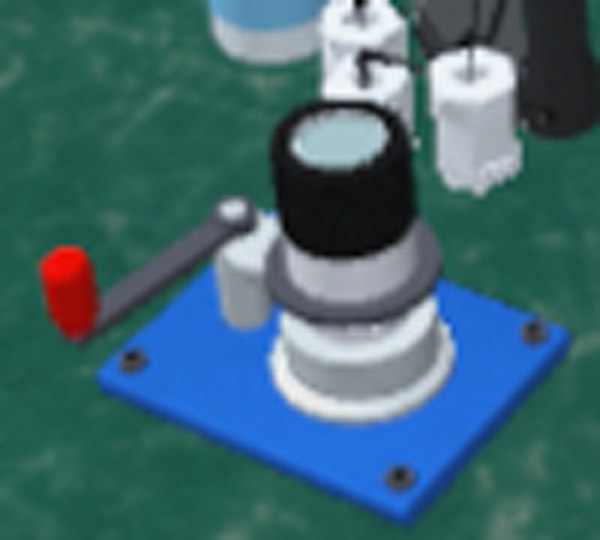

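```bash
cat > g.py <<'E'
from h import *
d=load('top0'); s=load('scene0')
c=np.array([0.5710,0.13325]); 
# fixture yaw: long side (y axis) from (.5165,.0725)->(.5261,.2014)
y=np.array([.52614-.51652,.20144-.07247]); y/=np.linalg.norm(y); x=np.array([y[1],-y[0]])
yaw=np.degrees(np.arctan2(x[1],x[0]))
o=c-.012*y; piv=o+.049*y
print('yaw',yaw,'origin',o,'pivot',piv)
k=onplane(d,201.95,243.5,.080); print('knob top',k)
k2=onplane(s,151.25,217.9,.070); print('knob scene',k2)
for q in (k[:2],k2[:2]):
    v=q-piv; print('dist',np.linalg.norm(v),'lever', np.arctan2(v@y,-v@x))
# depth-based checks
img=d['color']; z=d['z_map']
vs,us=np.mgrid[180:260,180:280]; P=[];
f=192/np.tan(np.radians(d['vertical_fov'])/2)
zz=z[180:260,180:280]; C=np.stack([(us-d['cx'])/f*zz,-(vs-d['cy'])/f*zz,-zz],-1); W=C@att(d).T+np.array(d['eye'])
m=(W[...,2]>.095)&(W[...,2]<.115)&(zz>0); Q=W[m]; print('collar top n',m.sum(),np.median(Q[:,2]),(Q.max(0)+Q.min(0))/2,Q.max(0)-Q.min(0))
(cx,cy),r=cv2.minEnclosingCircle(Q[:,:2].astype(np.float32)); print('circle',cx,cy,r)
m=(W[...,2]>.065)&(W[...,2]<.095)&(W[...,0]<.53)&(zz>0); print('knob depth',m.sum(),W[m].mean(0) if m.any() else '')
# bystanders higher than 20mm nearby
E
python3 g.py
```

```text
yaw -4.265849163143971 origin [0.57010739 0.12128324] pivot [0.57375222 0.1701475 ]
knob top [0.50547253 0.18448757 0.08      ]
knob scene [0.50444048 0.18562149 0.07      ]
dist 0.06976928821546233 lever 0.13255791973868383
dist 0.07101803966740167 lever 0.14519699507890646
collar top n 332 0.1055849142631497 [0.56947889 0.12227096 0.1048479 ] [0.04339107 0.04362222 0.01717065]
circle 0.5700767636299133 0.121694415807724 0.02252439595758915
knob depth 44 [0.50513493 0.18348705 0.08094833]
```

```bash
cat > plan.py <<'E'
from h import *
def state():
    s=manip.get_state(); return s
def rel(targets,s=None):
    """targets: list of (xyz, jawyaw_deg) world, tool straight down; print rows"""
    s=s or manip.get_state(); R0=rot(s['ee_rot']); p=np.array(s['position'])
    for t,yaw in targets:
        a=np.radians(yaw); X=np.array([0,0,-1.]); Z=np.array([np.cos(a),np.sin(a),0])
        if Z@R0[:,2]<-0.2 and False: Z=-Z
        Rt=np.stack([X,np.cross(Z,X),Z],1)
        sh=R0.T@(np.array(t)-p)*100; rv=R.from_matrix(R0.T@Rt).as_rotvec(degrees=True)
        print(np.round(sh,2),np.round(rv,1))
def info():
    s=manip.get_state(); R0=rot(s['ee_rot']); z=R0[:,2]
    print('t',round(s['clock'],2),'p',np.round(s['position'],4),'jawyaw',round(np.degrees(np.arctan2(z[1],z[0])),1),'tilt x',np.round(R0[:,0],3),'F',np.round(s['contact_force'],1),'M',np.round(s['moment'],2),'w',round(s['width'],4),'q',np.round(s['qpos'],2))
E
python3 - <<'E'
from plan import *
info(); print(rot(manip.get_state()['ee_rot']))
rel([((.505,.1845,.16),-265),((.505,.1845,.16),-85),((.505,.1845,.060),-85)])
E
```

```text
t 0.15 p [0.1872 0.5433 0.2307] jawyaw 71.0 tilt x [-0.001 -0.001 -1.   ] F [-0. -0. -0.] M [ 0.03 -0.04  0.01] w 0.0854 q [ 1.12  0.28  1.51 -0.    1.36 -0.12]
[[-5.86648389e-04 -9.45442344e-01  3.25788936e-01]
 [-1.25386596e-03  3.25789431e-01  9.45441523e-01]
 [-9.99999042e-01  1.46146090e-04 -1.37658182e-03]]
[  7.09 -41.74 -23.55] [-24.   -0.1  -0. ]
[  7.09 -41.74 -23.55] [ 1.56e+02 -0.00e+00  1.00e-01]
[ 17.09 -41.74 -23.54] [ 1.56e+02 -0.00e+00  1.00e-01]
```

```bash
python3 - <<'E'
from plan import *
rel([((.505,.1845,.23),78)])
E
python3 -m crank '[[0,-5,-3,-2,0,0,8.5],[0,-10,-6,-4,0,0,7],[0,-15,-8.5,-6,0,0,6],[0,-20,-11.3,-7,0,0,5],[0,-25,-14,-7,0,0,5]]' 20
python3 -m crank '[[0,-5,-3,0,0,0,5],[0,-10,-6,0,0,0,5],[0,-15,-9,0,0,0,5],[0,-16.5,-9.5,0,0,0,5],[0,-16.5,-9.5,0,0,0,5]]'
python3 - <<'E'
from plan import *
info(); rel([((.505,.1845,.12),78),((.505,.1845,.059),78)])
snap('wrist','wrist1'); snap('top','top1')
E
```

```text
[  0.09 -41.74 -23.56] [-7.  -0.1 -0. ]
clock: 0.78
position: [0.3789, 0.3284, 0.2312]
ee_rot: [0.55, -0.445, 0.549, 0.445]
contact_force: [1.0, 0.6, -0.1]
width: 0.0498
clock: 1.4
position: [0.5199, 0.2023, 0.2307]
ee_rot: [0.55, -0.444, 0.55, 0.445]
contact_force: [-0.2, -1.1, -0.1]
width: 0.0503
t 1.4 p [0.5199 0.2023 0.2307] jawyaw 77.9 tilt x [-0.001  0.    -1.   ] F [-0.2 -1.1 -0.1] M [ 0.05  0.01 -0.  ] w 0.0503 q [ 0.25  0.25  1.54  0.    1.35 -1.11]
[11.07  1.07 -2.06] [-0.1  0.  -0.1]
[17.17  1.06 -2.06] [-0.1  0.  -0.1]
```

View pics/wrist1.png

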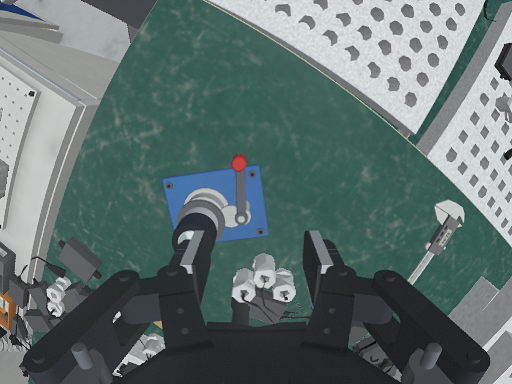

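The wrist view shows the knob at (239,162) and the hub at (241,218), with the couplings at about (262,285). I'll re-read the pose in case it was lagging, and cross-check the knob in this view.

```bash
python3 - <<'E'
from plan import *
info()
for f,fi in (('wrist1',True),):
    D=load(f); h=cv2.cvtColor(D['color'],cv2.COLOR_BGR2HSV)
    red=((h[...,0]<8)|(h[...,0]>172))&(h[...,1]>170)&(h[...,2]>90); v,u=np.nonzero(red[140:190,220:260]); print(len(u),u.mean()+220,v.mean()+140)
    print(onplane(D,u.mean()+220,v.mean()+140,.078,True), 'hub',onplane(D,241,217,.057,True))
rel([((.505,.1845,.12),78),((.505,.1845,.059),78)])
E
```

```text
t 1.5 p [0.5184 0.2035 0.231 ] jawyaw 78.0 tilt x [-0.002  0.001 -1.   ] F [-0.8 -0.9  0. ] M [-0.01  0.04 -0.  ] w 0.0498 q [ 0.25  0.25  1.54  0.    1.35 -1.11]
3 240.66666666666666 160.66666666666666
[0.50420035 0.18958519 0.078     ] hub [0.57256005 0.17312121 0.057     ]
[11.1   0.9  -2.14] [ 0.   0.  -0.1]
[17.2   0.89 -2.14] [ 0.   0.  -0.1]
```

```bash
python3 -m crank '[[4,0.9,-2.1,0,0,0,5],[9,0.9,-2.1,0,0,0,5],[13,0.9,-2.1,0,0,0,5],[17.2,0.9,-2.1,0,0,0,5],[17.2,0.9,-2.1,0,0,0,5]]'
python3 - <<'E'
from plan import *
info(); snap('wrist','wrist2'); snap('scene','scene2'); info()
E
```

```text
clock: 2.12
position: [0.5025, 0.1847, 0.057]
ee_rot: [0.547, -0.444, 0.551, 0.447]
contact_force: [-0.3, -0.2, 0.2]
width: 0.05
t 2.12 p [0.5025 0.1847 0.057 ] jawyaw 78.1 tilt x [-0.008 -0.001 -1.   ] F [-0.3 -0.2  0.2] M [-0.02 -0.03 -0.05] w 0.05 q [ 0.22  0.38  1.83  0.    0.94 -1.14]
t 2.23 p [0.5064 0.1851 0.0603] jawyaw 78.1 tilt x [ 0.001  0.    -1.   ] F [ 1.2 -0.2  0.1] M [ 0.05 -0.02  0.01] w 0.0499 q [ 0.22  0.38  1.83  0.    0.94 -1.14]
```

View pics/wrist2.png

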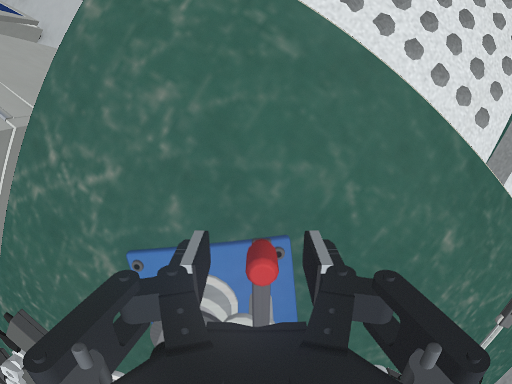

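View pics/scene2.png

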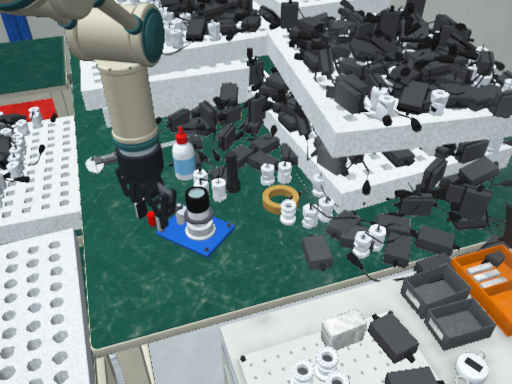

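The knob is at (262,262) between the pads at about 197 and 318, so it's centred. I'll pinch it.

```bash
python3 -m crank '[[0,0,0,0,0,0,3],[0,0,0,0,0,0,1.5],[0,0,0,0,0,0,1.2],[0,0,0,0,0,0,1.2],[0,0,0,0,0,0,1.2]]' 20
python3 - <<'E'
from plan import *
info()
piv=np.array([.5737,.1701])
s=manip.get_state(); p=np.array(s['position'][:2]); v=p-piv; print(np.linalg.norm(v),np.degrees(np.arctan2(v[1],v[0])))
a0=168
T=[]
for a in np.arange(160,86,-8):
    T.append(((*(piv+.070*np.array([np.cos(np.radians(a)),np.sin(np.radians(a))])),s['position'][2]),a-90))
rel(T)
E
```

```text
clock: 2.85
position: [0.5076, 0.1844, 0.061]
ee_rot: [0.551, -0.445, 0.549, 0.445]
contact_force: [-0.2, 1.5, 6.6]
width: 0.0152
t 2.85 p [0.5076 0.1844 0.061 ] jawyaw 78.0 tilt x [ 0.003  0.001 -1.   ] F [-0.2  1.5  6.6] M [0.21 0.13 0.02] w 0.0152 q [ 0.22  0.37  1.83  0.    0.94 -1.14]
0.06766092227038874 167.7597527569998
[0.   0.17 0.95] [8.  0.1 0.1]
[ 0.   -0.04  1.9 ] [16.   0.1  0.1]
[ 0.01 -0.37  2.82] [24.   0.1  0.1]
[ 0.01 -0.83  3.68] [32.   0.1  0.1]
[ 0.01 -1.4   4.47] [40.   0.2  0.1]
[ 0.02 -2.08  5.17] [48.   0.2  0.1]
[ 0.02 -2.85  5.78] [56.   0.2  0.1]
[ 0.02 -3.69  6.27] [64.   0.2  0.1]
[ 0.02 -4.6   6.63] [72.   0.2  0.1]
[ 0.03 -5.55  6.87] [80.   0.2  0. ]
```

```bash
python3 -m crank '[[-0.2,-0.07,0.97,8,0,0,1.2],[-0.2,-0.27,1.93,16,0,0,1.2],[-0.2,-0.6,2.85,24,0,0,1.2],[-0.2,-1.06,3.7,32,0,0,1.2],[-0.2,-1.64,4.5,40,0,0,1.2]]'
python3 - <<'E'
from plan import *
info()
piv=np.array([.5737,.1701])
p=np.array(manip.get_state()['position'][:2]); v=p-piv; print(np.linalg.norm(v),np.degrees(np.arctan2(v[1],v[0])))
E
```

```text
clock: 3.48
position: [0.5312, 0.2248, 0.0612]
ee_rot: [0.669, -0.228, 0.67, 0.229]
contact_force: [-1.0, -0.4, -1.2]
width: 0.0149
t 3.48 p [0.5312 0.2248 0.0612] jawyaw 37.7 tilt x [-0.002  0.    -1.   ] F [-1.  -0.4 -1.2] M [0.09 0.07 0.04] w 0.0149 q [ 0.28  0.42  1.74  0.    0.98 -0.38]
0.06932868532826245 127.84219334939995
```

```bash
python3 -m crank '[[0,-0.07,0.97,8,0,0,1.2],[0,-0.27,1.93,16,0,0,1.2],[0,-0.6,2.85,24,0,0,1.2],[0,-1.06,3.7,32,0,0,1.2],[0,-1.35,4.15,36,0,0,1.2]]'
python3 - <<'E'
from plan import *
info()
piv=np.array([.5737,.1701])
p=np.array(manip.get_state()['position'][:2]); v=p-piv; print(np.linalg.norm(v),np.degrees(np.arctan2(v[1],v[0])))
E
```

```text
clock: 4.1
position: [0.5719, 0.2405, 0.0612]
ee_rot: [0.706, -0.01, 0.708, 0.012]
contact_force: [-3.8, 2.8, 0.9]
width: 0.0146
t 4.1 p [0.5719 0.2405 0.0612] jawyaw 1.8 tilt x [-0.003  0.002 -1.   ] F [-3.8  2.8  0.9] M [ 0.48  0.46 -0.17] w 0.0146 q [0.28 0.48 1.64 0.   1.03 0.25]
0.07042430068083232 91.48593660981204
```

The lever is at about 1.47 rad, against its end stop. I'll open and rise.

```bash
python3 -m crank '[[0,0,0,0,0,0,3],[0,0,0,0,0,0,4],[-1,0,0,0,0,0,4],[-5,0,0,0,0,0,5],[-10,0,0,0,0,0,6]]'
python3 - <<'E'
from plan import *
snap('wrist','wrist3'); info()
for y in (90,70): rel([((.570,.1215,.18),y)])
E
```

```text
clock: 4.72
position: [0.5723, 0.239, 0.1621]
ee_rot: [0.706, -0.013, 0.708, 0.012]
contact_force: [0.4, 0.7, 0.1]
width: 0.0603
t 4.78 p [0.5766 0.2404 0.1705] jawyaw 2.0 tilt x [ 0.012  0.003 -1.   ] F [2.  0.5 4. ] M [ 0.06 -0.02  0.02] w 0.06 q [ 0.28  0.38  1.5  -0.    1.25  0.25]
[ -1.   -11.86  -1.06] [-88.    0.7   0.4]
[ -1.   -11.86  -1.06] [-68.    0.7   0.3]
```

View pics/wrist3.png

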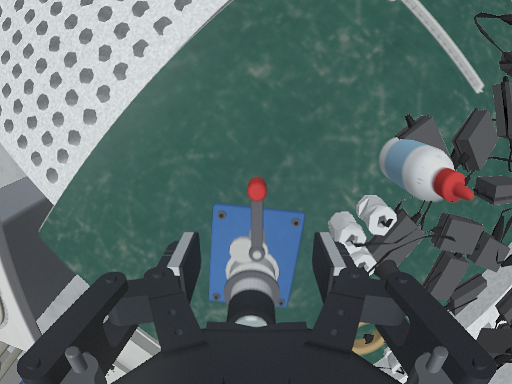

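The wrist view shows the lever arm now running from the hub (257,254) to the knob (257,188), along fixture +y, so it is clear. Next is the collar.

```bash
python3 -m crank '[[-0.5,-3,-0.1,0,0,0,7],[-1,-8,-0.3,0,0,0,8],[-1,-11.8,-0.5,0,0,0,8],[-1,-11.8,-0.5,0,0,0,8],[-1,-11.8,-0.5,0,0,0,8]]'
python3 - <<'E'
from plan import *
snap('wrist','wrist4');snap('top','top4'); info(); rel([((.570,.1215,.074),2)])
E
```

```text
clock: 5.4
position: [0.5722, 0.1217, 0.1719]
ee_rot: [0.707, -0.012, 0.707, 0.012]
contact_force: [0.9, -0.1, 0.0]
width: 0.08
t 5.5 p [0.5721 0.1223 0.1715] jawyaw 2.0 tilt x [ 0.001  0.001 -1.   ] F [ 1.1 -0.4  0.7] M [-0.01 -0.01 -0.07] w 0.08 q [0.09 0.33 1.58 0.   1.23 0.06]
[ 9.75 -0.08 -0.22] [ 0.  0. -0.]
```

View pics/wrist4.png

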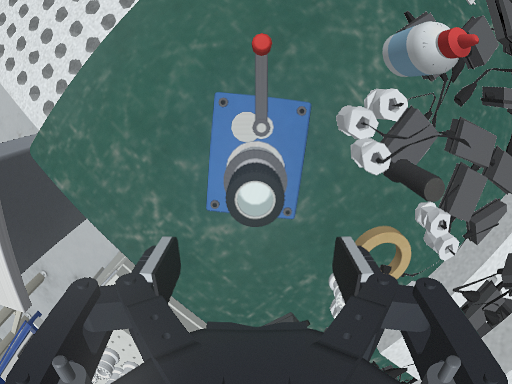

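The collar top is at (255,198), centred between the fingers at 172 and 340. I'll descend and grip.

```bash
python3 - <<'E'
from plan import *
d=load('wrist4'); print(onplane(d,255,198,.107,True))
E
python3 -m crank '[[3,-0.1,-0.2,0,0,0,8],[6,-0.1,-0.2,0,0,0,8],[8.5,-0.1,-0.2,0,0,0,8],[9.7,-0.1,-0.2,0,0,0,8],[9.7,-0.1,-0.2,0,0,0,8]]'
python3 -m crank '[[0,0,0,0,0,0,8],[0,0,0,0,0,0,6],[0,0,0,0,0,0,5],[0,0,0,0,0,0,4],[0,0,0,0,0,0,4]]' 40
python3 -m crank '[[0,0,0,0,0,0,4],[0,0,0,0,0,0,4]]'
python3 -c "
from plan import *
info()"
```

```text
[0.57196944 0.1252447  0.107     ]
clock: 6.12
position: [0.5697, 0.1209, 0.0737]
ee_rot: [0.706, -0.013, 0.707, 0.013]
contact_force: [-0.2, 0.6, 0.1]
width: 0.0799
clock: 6.75
position: [0.5704, 0.1203, 0.075]
ee_rot: [0.707, -0.012, 0.707, 0.012]
contact_force: [-0.9, -0.7, 5.2]
width: 0.0435
clock: 7.0
position: [0.5704, 0.1203, 0.075]
ee_rot: [0.707, -0.012, 0.707, 0.012]
contact_force: [-0.9, -0.1, 5.6]
width: 0.0436
t 7.0 p [0.5704 0.1203 0.075 ] jawyaw 2.0 tilt x [ 0.001  0.    -1.   ] F [-0.9 -0.1  5.6] M [-0.01  0.25 -0.  ] w 0.0436 q [0.09 0.41 1.71 0.   1.01 0.05]
```

Gripped at 43.6 mm, with small lateral forces and about 5 N upward from the pins. Now I'll turn it clockwise (positive about tool x) with a light push.

```bash
python3 -m crank '[[0.2,0,0,3,0,0,4],[0.2,0,0,7,0,0,4],[0.2,0,0,11,0,0,4],[0.2,0,0,15,0,0,4]]'
python3 -c "
from plan import *
info()"
```

```text
clock: 7.5
position: [0.571, 0.12, 0.0749]
ee_rot: [0.704, 0.081, 0.701, -0.081]
contact_force: [-2.8, -1.7, 14.5]
width: 0.0433
t 7.5 p [0.571  0.12   0.0749] jawyaw -13.1 tilt x [ 0.003 -0.    -1.   ] F [-2.8 -1.7 14.5] M [-0.15  0.66  0.26] w 0.0433 q [ 0.09  0.41  1.72 -0.    1.01  0.32]
```

```bash
python3 -m crank '[[-0.05,0,0,4,0,0,4],[-0.05,0,0,8,0,0,4]]'
python3 -c "
from plan import *
info()"
python3 -m crank '[[0,0,0,4,0,0,4],[0,0,0,8,0,0,4]]'
python3 -c "
from plan import *
info()"
```

```text
clock: 7.75
position: [0.5705, 0.1198, 0.0748]
ee_rot: [0.696, 0.129, 0.695, -0.13]
contact_force: [-2.8, -1.1, 12.8]
width: 0.043
t 7.75 p [0.5705 0.1198 0.0748] jawyaw -21.1 tilt x [ 0.002 -0.001 -1.   ] F [-2.8 -1.1 12.8] M [-0.21  0.64  0.19] w 0.043 q [ 0.09  0.41  1.72 -0.    1.01  0.46]
clock: 8.0
position: [0.5703, 0.1201, 0.0748]
ee_rot: [0.685, 0.178, 0.684, -0.178]
contact_force: [-2.8, -0.8, 14.0]
width: 0.0435
t 8.0 p [0.5703 0.1201 0.0748] jawyaw -29.1 tilt x [ 0.001 -0.    -1.   ] F [-2.8 -0.8 14. ] M [-0.1   0.64  0.23] w 0.0435 q [ 0.09  0.41  1.72 -0.    1.01  0.6 ]
```

```bash
python3 -m crank '[[0,0,0,4,0,0,4],[0,0,0,7,0,0,4],[0,0,0,7,0,0,4]]'
python3 -c "
from plan import *
info()"
```

```text
clock: 8.38
position: [0.57, 0.1202, 0.0748]
ee_rot: [0.673, 0.219, 0.672, -0.219]
contact_force: [-3.5, -0.5, 14.2]
width: 0.0434
t 8.38 p [0.57   0.1202 0.0748] jawyaw -36.0 tilt x [ 0.001 -0.    -1.   ] F [-3.5 -0.5 14.2] M [-0.1   0.78  0.  ] w 0.0434 q [ 0.09  0.41  1.72 -0.    1.01  0.72]
```

```bash
python3 -m crank '[[0,0,0,4,0,0,4],[0,0,0,7,0,0,4],[0,0,0,7,0,0,4]]'
python3 -c "
from plan import *
info()"
```

```text
clock: 8.75
position: [0.5693, 0.1203, 0.0746]
ee_rot: [0.658, 0.259, 0.658, -0.259]
contact_force: [-4.9, -1.0, 13.2]
width: 0.0431
t 8.75 p [0.5693 0.1203 0.0746] jawyaw -43.0 tilt x [-0.001  0.    -1.   ] F [-4.9 -1.  13.2] M [-0.03  0.86 -0.06] w 0.0431 q [0.09 0.41 1.72 0.   1.01 0.84]
```

```bash
python3 -m crank '[[0,-0.05,-0.1,4,0,0,4],[0,-0.05,-0.1,7,0,0,4]]'
python3 -c "
from plan import *
info()"
```

```text
clock: 9.0
position: [0.5692, 0.1209, 0.0734]
ee_rot: [0.641, 0.3, 0.64, -0.299]
contact_force: [-0.2, 0.3, 3.1]
width: 0.0433
t 9.0 p [0.5692 0.1209 0.0734] jawyaw -50.1 tilt x [ 0.001  0.001 -1.   ] F [-0.2  0.3  3.1] M [ 0.13  0.11 -0.04] w 0.0433 q [0.09 0.41 1.72 0.   1.01 0.96]
```

```bash
python3 -m crank '[[0,0,0,4,0,0,4],[0,0,0,7,0,0,4]]'
python3 -c "
from plan import *
info()"
```

```text
clock: 9.25
position: [0.5686, 0.1208, 0.0724]
ee_rot: [0.621, 0.338, 0.621, -0.338]
contact_force: [-0.4, 0.4, -0.4]
width: 0.0432
t 9.25 p [0.5686 0.1208 0.0724] jawyaw -57.1 tilt x [-0.001  0.    -1.   ] F [-0.4  0.4 -0.4] M [0.16 0.12 0.04] w 0.0432 q [0.09 0.41 1.72 0.   1.01 1.09]
```

It has dropped 2.4 mm and the push force is gone, so it is probably keyed. I'll push straight down in stages.

```bash
python3 -m crank '[[0.15,0,0,0,0,0,4],[0.3,0,0,0,0,0,4],[0.4,0,0,0,0,0,4]]'
python3 -c "
from plan import *
info()"
```

```text
clock: 9.62
position: [0.5688, 0.1208, 0.0688]
ee_rot: [0.621, 0.337, 0.622, -0.337]
contact_force: [-1.6, 0.8, 2.7]
width: 0.0434
t 9.62 p [0.5688 0.1208 0.0688] jawyaw -57.0 tilt x [-0.  0. -1.] F [-1.6  0.8  2.7] M [0.29 0.34 0.02] w 0.0434 q [0.09 0.42 1.72 0.   1.   1.08]
```

```bash
python3 -m crank '[[0.15,0,0,0,0,0,4],[0.3,0,0,0,0,0,4],[0.45,0,0,0,0,0,4],[0.55,0,0,0,0,0,4],[0.55,0,0,0,0,0,4]]' 60
python3 -c "
from plan import *
info()"
```

```text
clock: 10.25
position: [0.5688, 0.1208, 0.0643]
ee_rot: [0.621, 0.338, 0.621, -0.337]
contact_force: [-4.1, 0.9, 9.9]
width: 0.0431
t 10.25 p [0.5688 0.1208 0.0643] jawyaw -57.0 tilt x [ 0.  0. -1.] F [-4.1  0.9  9.9] M [ 0.41  0.73 -0.01] w 0.0431 q [0.09 0.42 1.73 0.   0.99 1.08]
```

```bash
python3 -m crank '[[0.1,0,0,0,0,0,4],[0.2,0,0,0,0,0,4],[0.2,0,0,0,0,0,4],[0.2,0,0,0,0,0,4]]'
python3 -c "
from plan import *
info(); snap('scene','scene5'); snap('top','top5'); snap('wrist','wrist5'); info()
s=load('scene5')['color']; cv2.imwrite('pics/crop5.png',cv2.resize(s[150:260,130:250],None,fx=5,fy=5,interpolation=cv2.INTER_CUBIC))"
```

```text
clock: 10.75
position: [0.5689, 0.1208, 0.0642]
ee_rot: [0.622, 0.338, 0.621, -0.337]
contact_force: [-6.9, 1.6, 20.7]
width: 0.0431
t 10.75 p [0.5689 0.1208 0.0642] jawyaw -57.0 tilt x [ 0.001  0.001 -1.   ] F [-6.9  1.6 20.7] M [0.41 1.33 0.05] w 0.0431 q [0.09 0.42 1.73 0.   0.99 1.08]
t 10.9 p [0.5689 0.1208 0.0642] jawyaw -57.0 tilt x [ 0.001  0.001 -1.   ] F [-6.7  0.8 21.1] M [0.45 1.24 0.03] w 0.0429 q [0.09 0.42 1.73 0.   0.99 1.08]
```

View pics/crop5.png

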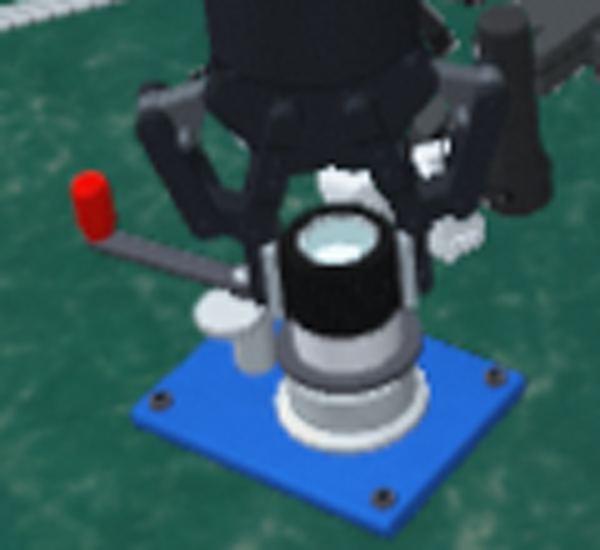

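View pics/wrist5.png

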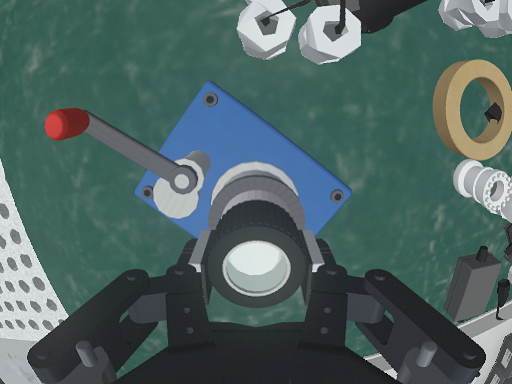

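The lever is clear, with the knob at crop (93,205), and the flange sits close above the pedestal. I'll check the collar's top height against the expected 96 mm, using depth with the initial image as reference.

```bash
python3 - <<'E'
from h import *
for f in ('scene0','scene5'):
    d=load(f); z=d['z_map']; fl=192/np.tan(np.radians(d['vertical_fov'])/2)
    vs,us=np.mgrid[150:260,130:250]; zz=z[150:260,130:250]
    W=np.stack([(us-d['cx'])/fl*zz,-(vs-d['cy'])/fl*zz,-zz],-1)@att(d).T+np.array(d['eye'])
    r=np.hypot(W[...,0]-.570,W[...,1]-.1215)
    m=(r<.020)&(W[...,2]>.07)&(W[...,2]<.13); 
    print(f,m.sum(),np.percentile(W[m][:,2],[10,50,75,90,97]))
    h,e=np.histogram(W[m][:,2],bins=np.arange(.07,.131,.003)); print(h)
    # flange: outward points r .026-.029 facing camera
    m=(r>.0225)&(r<.0285)&(W[...,2]>.03)&(W[...,2]<.065)&(W[...,0]<.57); print('flange band top',np.histogram(W[m][:,2],bins=np.arange(.03,.066,.003))[0])
    g=cv2.cvtColor(d['color'],cv2.COLOR_BGR2HSV); red=((g[...,0]<8)|(g[...,0]>172))&(g[...,1]>170)&(g[...,2]>90); red=red[150:260,130:200]; v,u=np.nonzero(red&(np.arange(150,260)[:,None]>165)); k=onplane(d,u.mean()+130,v.mean()+150,.07); vv=k[:2]-[.5737,.1701]; print('knob',k,np.hypot(*vv),np.radians(175.7)-np.arctan2(vv[1],vv[0]))
E
```

```text
scene0 262 [0.08579762 0.10487281 0.10684189 0.10786142 0.10844504]
[  9   1   6   6   3   4   3   5   3   3  15 104  97   3   0   0   0   0
   0   0]
flange band top [26 41  0  0  0  0  2 17 57 19  1  3]
knob [0.50447534 0.1856359  0.07      ] 0.07094658447273437 0.14572004304415698
scene5 234 [0.09197817 0.09472394 0.09598894 0.09680004 0.09741691]
[  0   2   0   4   1   4   3  73 128  19   0   0   0   0   0   0   0   0
   0   0]
flange band top [29 21  1 13 49 44  0  0  0  0  2  1]
knob [0.57059827 0.24135581 0.07      ] 0.07132328226652739 1.4522451474535778
```

```bash
python3 -c "
from plan import *
info(); print(manip.sign_off())"
```

```text
t 10.9 p [0.5689 0.1208 0.0642] jawyaw -57.0 tilt x [ 0.001  0.001 -1.   ] F [-6.7  0.8 21.1] M [0.45 1.24 0.03] w 0.0429 q [0.09 0.42 1.73 0.   0.99 1.08]
the job is handed in; nothing more can be done
None
```

The collar is keyed and pushed fully home. I handed the job in at 10.9 s with the gripper still holding it down.

- **Lever:** I pinched the red knob and swung it clockwise from about 0.14 to 1.45 rad, near the 1.5 end stop. I then let go and left it there; the last scene picture confirms it is clear.
- **Keying:** I gripped the collar on the knurl and turned it clockwise under a light push. It started to drop after roughly 52° and I stopped turning at 59°.
- **Fully home:** The tool went down 10.6 mm from the pins, and a further 2 mm of commanded push moved it only 0.1 mm while the force rose from 10 to 21 N. By depth the collar's top went from about 107 to 96 mm, against an expected 11 mm drop. The tool reading is 0.4 mm short of that, within measuring error.
- **Other checks:** A sideways force of about 7 N remained at the wrist, from slight off-centring of the grip. The wrist camera had put the knob and collar 4 to 5 mm from the positions I used in y; the top view and the depth data agreed with each other, so I went by those. I did not measure the bystanders again, but the tool's path stayed clear of them.

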